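# Pin the battery box lid shut with an R-clip

### The job

Swing the battery box lid down shut, pick up the big steel R-clip from the bench, lay it on the lid and push its straight leg through the cross-hole of the steel stud until the clip is fully home, its bent leg having snapped over the stud. Then tug the clip's loop back by a few millimetres so that it gives against its spring, to prove it is latched (push it in again if it comes out), and leave it fully home and let go. Do not shift or knock over the things lying around.

Things in the scene. Friction and masses are not known exactly. Their poses are not given: they have to be found in the camera images.
- battery_box: Fixed black box, 180 x 245 mm; lid top 70 mm above the bench when shut. Origin: on the bench, on the upright steel stud's axis. z up; x from the lid's free edge to its hinge (away from the robot at yaw 0); y along the cross-hole. The shut lid covers x -95 to 95, y -150 to 105 mm; a red cover 22 mm high stands on it at x -60 to 60, y 75 to 100, so the clip comes from the -y side.
- stud_hole (a point): Centre of the stud's cross-hole, 4 mm above the shut lid's top: the axis height of a clip lying flat on the lid. The slippery stud, 32 mm diameter, rises through a 42 x 44 mm opening to 40 mm above the shut lid. The hole runs right through along box y, 11 mm wide with rounded mouths, from the lid's top to 12 mm above it. Axes as the box.
- lid (a joint): Angle of the blue lid: 0 = shut, positive = open (rad), starts at 0.45 to 0.85. Hinged along its far (+x) edge; its stiff hinge stays where it is left; pressing its free edge down with about 2 to 8 N shuts it.
- lid_hinge (a point): On the lid's hinge line (parallel to box y) at the stud's y, 95 mm from the stud axis, at the middle of the lid's 8 mm thickness (66 mm above the bench). Does not move as the lid turns, but its axes turn with the lid.
- lid_press (a point): A good point to press: on the lid's upper face, 15 mm from the free edge (175 mm from the hinge line along the lid), at box y = -85 mm. Moves with the lid; its axes turn with the lid (z out of the upper face, y along the hinge).
- clip: Steel R-clip, 8 mm round wire, 161 mm long, lying flat, about 0.12 kg. Frame: x along the straight leg to its tip, z up, origin on the leg's line at the underside. Straight leg y = 0, tip at x = 82 mm. Loop (head): rigid, back at x = -79, parallel sides with centre lines y = 0 and 34 mm from x = -60 to -20; from there the +y side runs in to a neck at (12, 10), where the sprung bent leg begins.
- clip_seat (a point): On the straight leg's axis (clip x = 28, y = 0, 4 mm above the underside), 54 mm behind the leg's round tip and 107 mm ahead of the loop's back. It meets the stud's axis, within about 2 mm, when the clip is home: the neck then stops against the stud. Axes as the clip.
- clip_head (a point): Centre of the loop (clip x = -42, y = 17, 4 mm above the underside), midway between its parallel sides; 70 mm behind and 17 mm beside clip_seat. Grip across the two sides here (42 mm wide, fingers closing along clip y). Axes as the clip.
- clip_leg (a joint): Spring angle of the bent leg (rad), about 0 at rest. The leg lies at +y of the straight leg: in clip x, y (mm) from the neck (12, 10) it bows out to (26, 21), pinches in at (42.5, 12) and flares to its tip at (59, 24.5). It opens to about 0.2 as it rides over the stud, then snaps back and draws the clip home: 5 to 15 N along the leg. Pulled back over 6 mm from home it comes off.
- multimeter: Red multimeter lying face up, 170 x 85 x 45 mm, origin under its centre; leave alone.
- spool: Blue wire spool standing on its flange, 64 mm diameter, 44 mm high; leave alone.
- flux_bottle: Amber bottle, 56 mm diameter, 150 mm high; leave alone.
- tape_roll: Yellow roll of tape lying flat, 90 mm diameter, 24 mm high; leave alone.
- screwdriver: Screwdriver lying on the bench, 190 mm long; leave alone.
- iron: Black and green pen iron lying on the bench, 190 mm long, 26 mm high; leave alone.
- screw_jar: Glass jar with a yellow cap, 60 mm diameter, 60 mm high; leave alone.
There are look-alikes about, which are no part of the job. Of the things like the clip, leave any that is pink, red or turquoise; of the rest the larger one is meant.

How it is judged (in metres and radians):
On the way, in this order (a step that is already met when the one before it is completed fails the run):
1. the lid is shut (value of joint lid below 0.04 rad), for 0.2 s.
2. the clip is home: its straight leg through the cross-hole and its bent leg snapped over the stud (horizontal distance between clip_seat and stud_hole below 0.004 m and angle between the x axis of clip and the y axis of battery_box, either way round below 0.15 rad and value of joint clip_leg below 0.08 rad and y of clip_seat in the frame of battery_box above -0.0015 m), for 0.2 s.
3. the fingers tug the clip back against its spring, and it stays latched (contact force between the fingers and clip above 1 N and y of clip_seat in the frame of battery_box between -0.007 and -0.002 m), for 0.05 s.
At the end, for the whole second after the job is handed in: Lid shut (under 0.04 rad); clip_seat within 4 mm of the stud axis, and not over 1.5 mm short of it along the hole; clip flat on the lid, leg within 0.15 rad of the hole, bent leg closed behind the stud (spring under 0.08 rad); clip let go and at rest (all of step 2 and value of joint lid below 0.04 rad and z of clip_seat in the frame of stud_hole below 0.006 m and contact force between the fingers and clip below 0.05 N and linear speed of clip below 0.02 m/s); the robot touches nothing.
It fails at once if a bystander is shifted by more than 30 mm (distance of any of multimeter, spool, flux_bottle, tape_roll, screwdriver, iron, screw_jar from where it was at the start of the episode above 0.03 m).
It fails at once if the flux bottle tips over (angle between flux_bottle's own z axis and vertical above 0.5 rad).
It also fails if it takes over 72 s, if anything falls off the work surface, if the arm or the gripper's body presses on something with over 40 N, if the wrist force passes 120 N, or if a joint passes its speed limit or range.

### The arm

A 6-joint arm with a two-finger parallel gripper is mounted at the origin on the work surface. World frame = base frame: x ahead of the robot, y to its left, z up, the work surface at z = 0. Lengths are in m, angles in degrees, forces in N, time in s.
With the tool pointing down it reaches from about 0.425 to 1.125 m from the base axis. Payload 14.9 kg.
Tool frame: the origin (TCP) lies at the centre of the arm's flange, where the gripper is bolted on; the fingertips stand 191 mm ahead of it and the grasp point (between the pads) lies 172 mm ahead of it; z points along the fingers, y is the line along which they close (so a half turn about z gives the same grasp; the last joint's range is limited). The gripper opens to 91 mm and grips with 3 to 60 N. Pads are 32 mm wide; open, the fingers measure 118 mm over their backs; the gripper's body (76 mm by 178 mm) begins 60 mm behind the grasp point.
Start: joints at [70.457, 21.709, 99.362, -0, 58.929, -1.908], TCP at [0.212, 0.667, 0.405] pointing down, gripper open.
Joint ranges: [-158.91, 158.91], [-42.39, 125.64], [0.06, 152.35], [-60.88, 240.88], [17.5, 164.5], [-176.32, 176.32]. Speed limits (degrees/s): [108.29, 108.29, 136.94, 180, 180, 180].

### API

Orientations are given as [roll, pitch, yaw] about the fixed x, y, z axes, in that order (R = Rz(yaw) Ry(pitch) Rx(roll)).
In Python, from workcell import bot gives the robot as it stands. The module is installed in compiled form; this text tells all that it offers.
- The arm moves only by the shell command python3 -m creep 'ROWS' [OPENING] [FORCE]. ROWS is rows parted by semicolons, their numbers by spaces, 1 to 5 of them, each of 4 numbers: dx, dy, dz in m, then a turn about the tool's z in degrees; each row is the pose to reach, as a shift and turn from the pose commanded when the command began, along the tool's axes at that moment; what a row does not reach only later rows make up. A row lasts 1/10 s, in which the tool goes at most 0.05 m and 8.59 degrees, less where a joint would pass 70% of its speed; a pose out of reach is approached as far as the arm can. OPENING is the finger opening in m, set as the command begins (- or left out keeps the last). The fingers move at their own pace and stop on an object; FORCE is the grip in N (left out, the last holds). Time passes only in rows, so rows that do not move let the fingers close. It prints the time, the measured TCP pose, the force, the opening and the grip force at its end.
- bot.read_state(): the state, without advancing time (a new reading comes with each control period).
- bot.get_image(name): name is "scene" or "top" or "wrist"; returns (picture, depth): 420x560x3 uint8, blue, green, red; 420x560 float32, m along the optical axis (not along the pixel's ray), 0 where there is no reading.
- bot.get_calibration(name): a dict with "K" (3x3 intrinsics, pixels), "R" (3x3) and "t" (3): a world point X has camera coordinates R X + t; the wrist camera has in their place "tool_from_camera" (4x4, takes a point from camera to tool coordinates, whose origin is the TCP and whose axes are the flange's). Camera axes: x right, y down, z forward; pixel columns grow to the right and rows downward; lengths in m; the calibration is good to about 2 mm. The wrist camera is an equidistant fisheye: a pixel r from the principal point sees the ray r / f radians off the axis. A picture is of the moment at which its call begins: read the wrist's pose just before it. get_calibration takes no time and is no camera call.
- bot.hand_in(): hands the job in; it is judged then, once.
The state is a dict: "time": time; "joint_pos": joint angles; "joint_velocities": joint speeds; "joint_torque": joint torques, N m; "tcp_pos": TCP position; "orientation": TCP orientation; "contact_force": force on the tool from outside, world axes, zero at the start; "wrist_torque": the same for the moment, N m; "gripper_width": finger opening in m; "gripper_force": force on a finger pad.
Only numpy, scipy, OpenCV 4.12 (cv2) and the standard library are available. Lean on these libraries where they do the work, as an engineer would, in place of code of your own. Each camera call takes 0.05 s, during which the arm holds its last target. There are 200 camera calls.

## Working session

There is one attempt and no reset: what is moved stays moved. The work goes in short steps, Python scripts to look and compute and a shell command to move; the robot and the scene stay as the last step left them, time stands still between calls to the robot, and variables do not carry over. Pictures are saved under pics/ and viewed, at most 12 in all, crops included, and the job is handed in when it is done.

```bash
mkdir -p pics
cat > h.py <<'E'
import numpy as np, cv2
from workcell import bot
from scipy.spatial.transform import Rotation as Ro
def grab(n):
    s=bot.read_state(); im,d=bot.get_image(n); c=bot.get_calibration(n); return s,im,d,c
def world(c,d,u,v):
    u=np.asarray(u,float);v=np.asarray(v,float)
    K=c["K"];z=d[v.astype(int),u.astype(int)]
    P=np.stack([(u-K[0,2])/K[0,0]*z,(v-K[1,2])/K[1,1]*z,z],-1)
    return (P-c["t"])@c["R"]
def onplane(c,u,v,h):
    K=c["K"];r=np.array([(u-K[0,2])/K[0,0],(v-K[1,2])/K[1,1],1.])@c["R"]
    o=-np.asarray(c["t"])@c["R"]; return o+r*(h-o[2])/r[2]
def wristplane(c,s,u,v,h):
    K=c["K"];a=np.array([(u-K[0,2])/K[0,0],(v-K[1,2])/K[1,1]]);t=np.linalg.norm(a)+1e-12
    ray=np.r_[a/t*np.sin(t),np.cos(t)]
    T=np.asarray(c["tool_from_camera"]);R=Ro.from_euler('xyz',s["orientation"],degrees=True).as_matrix()
    o=np.array(s["tcp_pos"])+R@T[:3,3]; r=R@T[:3,:3]@ray
    return o+r*(h-o[2])/r[2]
E
python3 - <<'E'
from h import *
for n in("top","scene"):
    s,im,d,c=grab(n); cv2.imwrite(f"pics/{n}.png",im); np.savez(f"{n}.npz",im=im,d=d,**{k:c[k] for k in("K","R","t")})
    print(n,c["K"].round(1).tolist(),(-np.asarray(c["t"])@c["R"]).round(3),c["R"].round(2).tolist(),(d==0).mean())
print(s)
E
```

```text
top [[393.9, 0.0, 276.5], [0.0, 393.9, 206.8], [0.0, 0.0, 1.0]] [ 0.249 -0.106  1.158] [[-0.0, -1.0, -0.0], [-0.98, 0.0, -0.2], [0.2, 0.0, -0.98]] 0.00399234693877551
scene [[404.7, 0.0, 281.0], [0.0, 404.7, 206.0], [0.0, 0.0, 1.0]] [0.97  0.25  1.025] [[-0.58, 0.82, -0.01], [0.69, 0.48, -0.54], [-0.44, -0.32, -0.84]] 0.003937074829931973
{'time': 0.05, 'joint_pos': array([ 7.04573520e+01,  2.17367278e+01,  9.93939192e+01, -9.52313869e-04,
        5.89289347e+01, -1.90928081e+00]), 'joint_velocities': array([ 0.04978435, -0.01714291, -0.16815337, -0.01994842,  0.05466597,
        0.05737637]), 'joint_torque': array([-1.14851948e-03, -7.65730619e+01, -4.35760903e+01,  6.53341762e-02,
        3.98480287e-02, -2.35119887e-05]), 'tcp_pos': array([0.21200945, 0.66693407, 0.40412457]), 'orientation': array([-1.79940424e+02, -1.17036901e-03,  1.62367124e+02]), 'contact_force': array([-0.71807881, -0.58781747, -0.03199977]), 'wrist_torque': array([-0.01035156,  0.00930307,  0.00072819]), 'gripper_force': 0.0, 'gripper_width': 0.09108890999460449}
```

View pics/top.png

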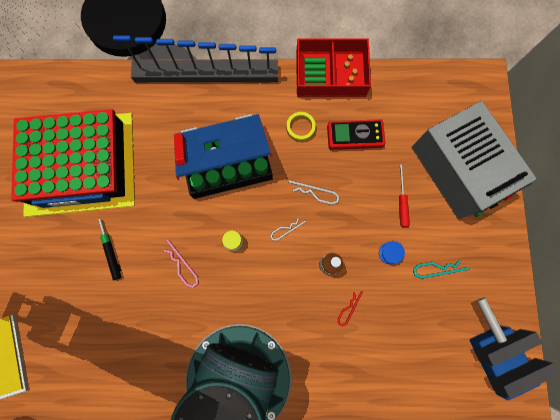

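View pics/scene.png

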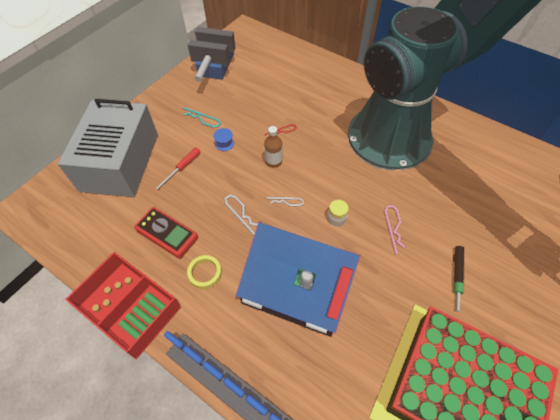

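The top view shows the target, a steel clip, at about (315,190) with its loop at (330,197) and its tips at (290,182). The blue lid is at (225,145), open towards the robot, with the stud at (212,146). The scene view agrees, with the clip at (238,213) and the stud at (308,278). Next I'll measure the lid plane and the clip.

Run:
```python
from h import *
for n,box in(("top",(165,105,280,200)),("scene",(225,215,370,340))):
    c=np.load(n+".npz"); im,d=c["im"],c["d"]
    hsv=cv2.cvtColor(im,cv2.COLOR_BGR2HSV)
    m=cv2.inRange(hsv,(100,100,60),(125,255,255)); k=np.zeros_like(m);k[box[1]:box[3],box[0]:box[2]]=1;m*=k
    m=(m>0)&(d>0); v,u=np.nonzero(m); P=world(c,d,u,v)
    Q=P
    for i in range(4):
        o=Q.mean(0);nn=np.linalg.svd(Q-o,full_matrices=0)[2][2]; nn*=np.sign(nn[2]); e=abs((P-o)@nn); Q=P[e<0.004*(3-min(i,2))]
    yb=np.cross([0,0,1],nn); yb/=np.linalg.norm(yb)
    if yb[1]<0: yb=-yb
    xb=np.cross(yb,nn)
    ang=np.arccos(nn[2]); a=(Q-o)@xb;b=(Q-o)@yb
    print(n,len(Q),"angle",ang,"yaw",np.degrees(np.arctan2(-yb[0],yb[1])),"o",o,"x ext",np.percentile(a,[.5,99.5]),"y ext",np.percentile(b,[.5,99.5]))
    hi=np.percentile(a,99.5);
    H=o+xb*hi-nn*.004; print(" hinge edge pt",H," far edge z",H[2])
    # hinge line from plane: where mid plane at z=.066
    w=(H[2]-.066)/xb[2]; H2=H-xb*w; print(" hinge from z",H2)
    xh=np.array([yb[1],-yb[0],0]); 
    yc=(np.percentile(b,.5)+150e-3); H3=H2+yb*yc
    print(" stud est", H3-0.095*xh, "press", H3-xb*.175+nn*.004-yb*.085)
# clip in top
c=np.load("top.npz");im,d=c["im"],c["d"]
hsv=cv2.cvtColor(im,cv2.COLOR_BGR2HSV)
m=cv2.inRange(hsv,(0,0,110),(179,70,255)); r=np.zeros_like(m);r[172:210,282:345]=m[172:210,282:345]
cv2.imwrite("pics/clip.png",cv2.resize(np.hstack([im[165:215,275:350],cv2.cvtColor(r,8)[165:215,275:350]]),None,fx=5,fy=5,interpolation=0))
n,l,st,_=cv2.connectedComponentsWithStats(r);print(st[1:])
v,u=np.nonzero(r);X=np.array([onplane(c,a,b,.004)for a,b in zip(u,v)])
o=X.mean(0);V=np.linalg.svd(X-o,full_matrices=0)[2];p=(X-o)@V.T;print(o,V[0],np.ptp(p,axis=0))
# stud tip in scene (steel)
for n,(x0,y0,x1,y1) in (("scene",(290,262,325,295)),("top",(200,135,225,155))):
    c=np.load(n+".npz");im,d=c["im"],c["d"];hsv=cv2.cvtColor(im,cv2.COLOR_BGR2HSV)
    m=cv2.inRange(hsv[y0:y1,x0:x1],(0,0,120),(179,60,255));v,u=np.nonzero(m)
    if len(u): 
        P=world(c,d,u+x0,v+y0);print(n,"stud",len(u),np.median(P,0),P[:,2].max(),onplane(c,u.mean()+x0,v.mean()+y0,.11))
```

```text
top 3295 angle 0.5677180609989505 yaw 14.266751771850656 o [0.63252181 0.03966899 0.12673329] x ext [-0.08420077  0.10306172] y ext [-0.114285    0.13383034]
 hinge edge pt [0.71465183 0.06055292 0.0679435 ]  far edge z 0.06794350445004153
 hinge from z [0.71760527 0.06130392 0.066     ]
 stud est [0.61673369 0.07250595 0.066     ] press [ 0.58883815 -0.02229221  0.16347168]
scene 7027 angle 0.5694101282060386 yaw 14.18401612683977 o [0.64456543 0.04347285 0.12152915] x ext [-0.09270878  0.0942976 ] y ext [-0.11619324  0.13197699]
 hinge edge pt [0.71947268 0.06240507 0.0673211 ]  far edge z 0.0673211044585432
 hinge from z [0.72147355 0.06291077 0.066     ]
 stud est [0.62108584 0.07240838 0.066     ] press [ 0.59321355 -0.02230893  0.16371756]
[[289 180  50  25 253]]
[ 0.52518259 -0.21956355  0.004     ] [ 3.59561352e-01  9.33121447e-01 -3.88451229e-17] [1.58962819e-01 4.29554013e-02 4.47094027e-16]
scene stud 170 [0.62747574 0.07383836 0.10804771] 1.0246166295138954 [0.63013737 0.07458716 0.11      ]
top stud 8 [0.62900561 0.07271343 0.108099  ] 0.13227178296581107 [0.62795752 0.07214274 0.11      ]
```

View pics/clip.png

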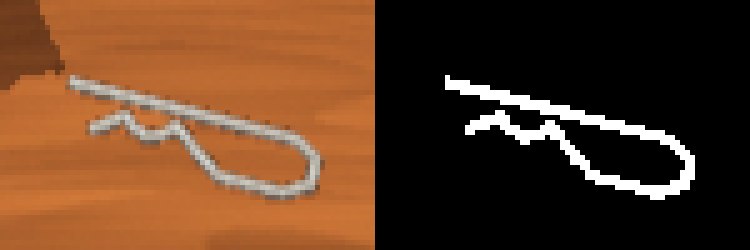

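Lid angle is about 0.57 rad and the box yaw about 14.2°. The stud is near (0.628, 0.073), and the pictured clip's leg points roughly along +y. Now I'll move to the press point with the fingers closed.

```bash
cat > rem.py <<'E'
# usage: rem.py x y z yaw  -> shift in tool axes (TCP target) and turn still to go
import sys
from h import *
s=bot.read_state();x=np.array([float(a) for a in sys.argv[1:4]]);R=Ro.from_euler('xyz',s["orientation"],degrees=True).as_matrix()
y=s["orientation"][2]; print("t",round(s["time"],2),"tool shift",(R.T@(x-s["tcp_pos"])).round(4),"turn",round((y-float(sys.argv[4])+180)%360-180,2),"F",s["contact_force"].round(1),"tilt",s["orientation"].round(2))
E
c='python3 -m creep'
python3 -m creep '-.036 -.034 0 0;-.0725 -.069 0 0;-.109 -.103 0 0;-.145 -.1375 0 0;-.1815 -.172 0 0' 0 20
python3 -m creep '-.036 -.034 0 0;-.0725 -.069 0 0;-.109 -.103 0 0;-.145 -.1375 0 0;-.1815 -.172 0 0'
python3 -m creep '-.036 -.034 0 0;-.0725 -.069 0 0;-.109 -.103 0 0;-.145 -.1375 0 0;-.1815 -.172 0 0'
python3 rem.py .592 -.022 .395 104.2
```

```text
time: 0.6
tcp_pos: [0.3331, 0.4468, 0.4045]
orientation: [-180.0, -0.0, 162.4]
contact_force: [0.4, 1.2, 0.3]
gripper_width: 0.0544
gripper_force: 0.0
time: 1.1
tcp_pos: [0.4537, 0.2283, 0.4048]
orientation: [180.0, 0.0, 162.4]
contact_force: [0.9, -0.2, -0.2]
gripper_width: 0.0139
gripper_force: 0.0
time: 1.6
tcp_pos: [0.5744, 0.0097, 0.4047]
orientation: [180.0, -0.0, 162.4]
contact_force: [1.0, 1.2, 0.2]
gripper_width: 0.0007
gripper_force: 0.0
t 1.6 tool shift [-0.0264 -0.0249  0.0097] turn 58.15 F [1.  1.2 0.2] tilt [ 1.8000e+02 -1.0000e-02  1.6235e+02]
```

```bash
python3 -m creep '-.013 -.0125 .005 8;-.026 -.025 .01 16;-.026 -.025 .01 24;-.026 -.025 .01 32;-.026 -.025 .01 40'
python3 -m creep '0 0 0 8;0 0 0 16;0 0 0 18.15'
python3 -m creep '0 -.002 .013 0;0 -.005 .026 0;0 -.008 .039 0;0 -.01 .052 0;0 -.012 .065 0'
python3 rem.py .571 -.029 .262 104.2
```

```text
time: 2.1
tcp_pos: [0.591, -0.0201, 0.3943]
orientation: [-180.0, -0.0, 122.0]
contact_force: [-0.2, 0.6, 0.2]
gripper_width: 0.0004
gripper_force: 0.0
time: 2.4
tcp_pos: [0.591, -0.0199, 0.3944]
orientation: [-180.0, -0.0, 103.9]
contact_force: [-0.8, -0.1, 0.4]
gripper_width: 0.0006
gripper_force: 0.0
time: 2.9
tcp_pos: [0.5791, -0.0229, 0.3284]
orientation: [-180.0, -0.0, 104.2]
contact_force: [-0.9, -0.6, 3.9]
gripper_width: 0.0003
gripper_force: 1.0
t 2.9 tool shift [-0.0039 -0.0093  0.0664] turn 0.03 F [-0.9 -0.6  3.9] tilt [-1.7997e+02 -1.0000e-02  1.0423e+02]
```

```bash
python3 -m creep '0 -.002 .013 0;0 -.004 .026 0;0 -.006 .039 0;0 -.007 .05 0;0 -.008 .058 0'
python3 -m creep '0 0 .005 0;0 0 .009 0;0 0 .01 0'
python3 rem.py .571 -.029 .262 104.2
```

```text
time: 3.4
tcp_pos: [0.5715, -0.0248, 0.2706]
orientation: [-180.0, -0.0, 104.2]
contact_force: [-0.5, 0.4, 2.4]
gripper_width: 0.0003
gripper_force: 0.9
time: 3.7
tcp_pos: [0.5718, -0.0248, 0.2615]
orientation: [-180.0, -0.0, 104.2]
contact_force: [-1.2, 0.3, 2.0]
gripper_width: 0.0007
gripper_force: 0.8
t 3.7 tool shift [-0.0039 -0.0018 -0.0005] turn 0.02 F [-1.2  0.3  2. ] tilt [-180.     -0.    104.22]
```

```bash
python3 -m creep '0 0 .001 0;0 0 .002 0;0 0 .002 0'
python3 -m creep '0 0 .001 0;0 0 .001 0;0 0 .001 0'
```

```text
time: 4.0
tcp_pos: [0.5719, -0.0248, 0.2609]
orientation: [-180.0, 0.0, 104.2]
contact_force: [-8.8, 0.0, 19.9]
gripper_width: 0.0004
gripper_force: 9.6
time: 4.3
tcp_pos: [0.572, -0.0248, 0.2608]
orientation: [-180.0, -0.0, 104.2]
contact_force: [-15.0, 0.5, 36.6]
gripper_width: 0.0003
gripper_force: 18.0
```

```bash
python3 -m creep '0 0 -.03 0;0 0 -.07 0;0 0 -.11 0' .075
python3 -m creep '-.04 -.02 -.01 0;-.08 -.04 -.02 0;-.12 -.06 -.02 0;-.16 -.08 -.02 0;-.2 -.1 -.02 0'
python3 - <<'E'
from h import *
s,im,d,c=grab("wrist");cv2.imwrite("pics/w1.png",im);print(s["tcp_pos"],s["orientation"]);print(c)
np.savez("w1.npz",im=im,d=d,K=c["K"],T=c["tool_from_camera"],p=s["tcp_pos"],o=s["orientation"])
s,im,d,c=grab("scene");
np.savez("scene2.npz",im=im,d=d,**{k:c[k] for k in("K","R","t")})
s,im,d,c=grab("top"); np.savez("top2.npz",im=im,d=d,**{k:c[k] for k in("K","R","t")})
for n in("top2","scene2"):
    c=np.load(n+".npz");im,d=c["im"],c["d"];hsv=cv2.cvtColor(im,cv2.COLOR_BGR2HSV)
    x0,y0,x1,y1=(165,95,280,200) if n=="top2" else (225,200,370,345)
    m=cv2.inRange(hsv,(100,100,60),(125,255,255));k=np.zeros_like(m);k[y0:y1,x0:x1]=1;m*=k
    v,u=np.nonzero((m>0)&(d>0));P=world(c,d,u,v);P=P[abs(P[:,2]-.07)<.02]
    A=np.c_[P[:,:2],np.ones(len(P))];k=np.linalg.lstsq(A,P[:,2],rcond=None)[0];print(n,"slope",k,"z",np.median(P[:,2]))
    r=cv2.minAreaRect((P[:,:2]*1000).astype(np.float32));print(r)
    x0,y0,x1,y1=(195,125,235,160) if n=="top2" else (285,250,330,300)
    v,u=np.mgrid[y0:y1,x0:x1];P=world(c,d,u.ravel(),v.ravel());P=P[(P[:,2]>.1)&(P[:,2]<.12)];print("stud top",len(P),P.mean(0),(P.min(0)+P.max(0))/2)
E
```

```text
time: 4.6
tcp_pos: [0.5716, -0.0247, 0.3702]
orientation: [-180.0, -0.0, 104.2]
contact_force: [0.3, 0.2, 0.1]
gripper_width: 0.0215
gripper_force: 0.0
time: 5.1
tcp_pos: [0.5233, -0.2449, 0.3894]
orientation: [179.9, 0.1, 104.2]
contact_force: [0.4, 0.6, 0.0]
gripper_width: 0.0619
gripper_force: 0.0
[ 0.52326904 -0.24490387  0.38940025] [1.79938472e+02 5.20984259e-02 1.04221531e+02]
{'K': array([[325.1922621 ,   0.        , 277.63689224],
       [  0.        , 325.1922621 , 205.7390895 ],
       [  0.        ,   0.        ,   1.        ]]), 'tool_from_camera': array([[ 3.84883040e-04, -9.68828361e-01, -2.47732635e-01,
         6.88297237e-02],
       [ 9.99998810e-01,  2.71011694e-06,  1.54302215e-03,
         4.46575823e-04],
       [-1.49425224e-03, -2.47732934e-01,  9.68827209e-01,
         2.09801957e-02],
       [ 0.00000000e+00,  0.00000000e+00,  0.00000000e+00,
         1.00000000e+00]])}
top2 slope [ 0.00074583 -0.00073308  0.06869713] z 0.0691760372288759
((622.7698974609375, 48.87367248535156), (190.24636840820312, 254.04977416992188), 14.285935401916504)
stud top 96 [0.61629756 0.06939469 0.10755183] [0.61731386 0.06979655 0.1067086 ]
scene2 slope [0.00054898 0.00102571 0.07002725] z 0.07041658706195411
((626.7392578125, 46.760101318359375), (191.97860717773438, 251.21530151367188), 14.271921157836914)
stud top 131 [0.62350903 0.07135637 0.10856305] [0.62306801 0.07037981 0.10855304]
```

View pics/w1.png

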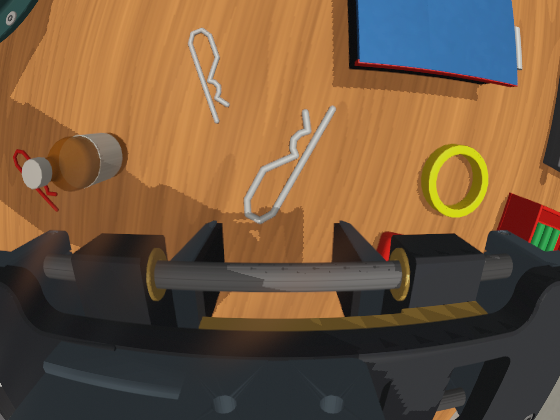

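The wrist view shows the clip with its leg tip at (333,108), the loop's back at (262,218) and the bent leg to the left. The lid is shut. Next, the clip pose from the wrist view.

```bash
cat > clip.py <<'E'
from h import *
def clip(im,c,s,box,h=.004,thr=150):
    """leg line from the mask: outermost points on the +tool-y side (right)."""
    x0,y0,x1,y1=box;hsv=cv2.cvtColor(im,cv2.COLOR_BGR2HSV)
    m=np.zeros(im.shape[:2],np.uint8);m[y0:y1,x0:x1]=cv2.inRange(hsv,(0,0,thr),(179,60,255))[y0:y1,x0:x1]
    n,l,st,_=cv2.connectedComponentsWithStats(m);k=1+st[1:,4].argmax();v,u=np.nonzero(l==k)
    X=np.array([wristplane(c,s,a,b,h)[:2] for a,b in zip(u,v)])
    hull=cv2.convexHull((X*1e4).astype(np.float32))[:,0]/1e4
    # straight leg = the longest hull edge near; refine with mask points within 9 mm of it
    e=np.roll(hull,-1,0)-hull;L=np.hypot(*e.T);i=L.argmax();dr=e[i]/L[i];p=hull[i]
    for _ in range(4):
        nr=np.array([-dr[1],dr[0]]);q=(X-p)@nr; 
        Y=X[abs(q)<(.010 if _==0 else .0055)]; a=(Y-p)@dr; 
        p=Y.mean(0);dr=np.linalg.svd(Y-p,full_matrices=0)[2][0]
    if dr@(X.mean(0)-X[((X-X.mean(0))@dr).argmin()])<0: dr=-dr
    return X,p,dr,len(u)
E
python3 - <<'E'
from clip import *
c=np.load("w1.npz");s=dict(tcp_pos=c["p"],orientation=c["o"]);cc=dict(K=c["K"],tool_from_camera=c["T"])
X,p,dr,n=clip(c["im"],cc,s,(235,98,345,228))
if dr[1]<0: dr=-dr
nr=np.array([-dr[1],dr[0]]);a=(X-p)@dr;b=(X-p)@nr
print(n,"yaw",np.degrees(np.arctan2(dr[1],dr[0])),"extent",a.min(),a.max(),np.ptp(a),"lat",b.min(),b.max())
tip=p+dr*a.max();back=p+dr*a.min();o=(p+dr*(a.max()-.082)+p+dr*(a.min()+.079))/2
print("tip",tip,"origin",o,"head",o-dr*.042+nr*.017)
for u,v in((333,108),(262,218),(245,205),(283,205)):print(u,v,wristplane(cc,s,u,v,.004))
# top view check
c=np.load("top.npz")
for u,v in((289,181),(338.5,198),(334,192)):print("top",onplane(c,u,v,.004))
c=np.load("scene.npz"); print("scene tip?")
# stud, wrist cam check on tape etc none
E
```

```text
844 yaw 65.691341218746 extent -0.0710205360784246 0.06476900142836638 0.13578953750679096 lat -0.010968318271886908 0.017392733500199757
tip [ 0.54790911 -0.1599953 ] origin [ 0.51934261 -0.22323761] head [ 0.48656042 -0.25451585]
333 108 [ 0.5629221  -0.14419872  0.004     ]
262 218 [ 0.51665208 -0.28733775  0.004     ]
245 205 [ 0.49382777 -0.27693349  0.004     ]
283 205 [ 0.53653079 -0.26612594  0.004     ]
top [ 0.55889581 -0.14299901  0.004     ]
top [ 0.50570549 -0.29102215  0.004     ]
top [ 0.52424379 -0.27810638  0.004     ]
scene tip?
```

```bash
cat > cm.py <<'E'
from clip import *
def meas(im,cc,s,box,h=.004,thr=85,axis_right=True):
    """clip pose by mask moments: long direction, then the straight side (hull edge) fitted"""
    x0,y0,x1,y1=box;hsv=cv2.cvtColor(im,cv2.COLOR_BGR2HSV)
    m=np.zeros(im.shape[:2],np.uint8);m[y0:y1,x0:x1]=cv2.inRange(hsv,(0,0,thr),(179,75,255))[y0:y1,x0:x1]
    n,l,st,_=cv2.connectedComponentsWithStats(cv2.morphologyEx(m,cv2.MORPH_CLOSE,np.ones((3,3))));k=1+st[1:,4].argmax();m[l!=k]=0
    v,u=np.nonzero(m);X=np.array([wristplane(cc,s,a,b,h)[:2] for a,b in zip(u,v)])
    hull=cv2.convexHull((X*1e4).astype(np.float32))[:,0]/1e4
    e=np.roll(hull,-1,0)-hull
    i=np.hypot(*e.T).argmax();p=hull[i];dr=e[i]/np.hypot(*e[i])
    for w in(.009,.006,.005,.005,.005):
        nr=np.array([-dr[1],dr[0]]);q=(X-p)@nr;Y=X[abs(q)<w];a=(Y-p)@dr
        p=Y.mean(0);dr=np.linalg.svd(Y-p,full_matrices=0)[2][0]
        nr=np.array([-dr[1],dr[0]])
    if dr[1]<0: dr=-dr
    nr=np.array([-dr[1],dr[0]]);a=(X-p)@dr;b=(X-p)@nr
    o=p+dr*(a.max()-.082+a.min()+.079)/2
    print(len(u),"yaw",np.degrees(np.arctan2(dr[1],dr[0])).round(2),"len",np.ptp(a).round(4),"lat",b.min().round(4),b.max().round(4),"o",o.round(4),"head",(o-dr*.042+nr*.017).round(4),"seat",(o+dr*.028).round(4))
    return m,o,dr
E
python3 - <<'E'
from cm import *
c=np.load("w1.npz");s=dict(tcp_pos=c["p"],orientation=c["o"]);cc=dict(K=c["K"],tool_from_camera=c["T"])
for t in(70,85,100):m,o,dr=meas(c["im"],cc,s,(235,98,345,228),thr=t)
c=np.load("top.npz")
m=cv2.inRange(cv2.cvtColor(c["im"],cv2.COLOR_BGR2HSV),(0,0,110),(179,70,255));m[:172]=0;m[210:]=0;m[:,:282]=0;m[:,345:]=0
v,u=np.nonzero(m);X=np.array([onplane(c,a,b,.004)[:2] for a,b in zip(u,v)]);a=(X-o)@dr;b=(X-o)@[-dr[1],dr[0]];print("top in clip frame",a.min(),a.max(),b.min(),b.max())
E
```

```text
1960 yaw 74.82 len 0.1606 lat -0.0043 0.0374 o [ 0.542  -0.2206] head [ 0.5146 -0.2567] seat [ 0.5494 -0.1936]
1960 yaw 74.82 len 0.1606 lat -0.0043 0.0374 o [ 0.542  -0.2206] head [ 0.5146 -0.2567] seat [ 0.5494 -0.1936]
1960 yaw 74.82 len 0.1606 lat -0.0043 0.0374 o [ 0.542  -0.2206] head [ 0.5146 -0.2567] seat [ 0.5494 -0.1936]
top in clip frame -0.07740783433922696 0.08013271166927975 0.00039456946084444723 0.041097449028159524
```

```bash
python3 rem.py .5146 -.2567 .215 74.8
python3 - <<'E'
from h import *
c=np.load("top.npz");print("bottle",onplane(c,336,262,.15),"spool",onplane(c,392,252,.044),"tape",onplane(c,301,126,.024),"jar",onplane(c,232,240,.06), "small clip",onplane(c,305,222,.0))
E
```

```text
t 5.25 tool shift [-0.0089 -0.0114  0.1741] turn 29.23 F [ 0.5  0.9 -0.2] tilt [1.7996e+02 4.0000e-02 1.0403e+02]
bottle [ 0.30683528 -0.25572906  0.15      ] spool [ 0.34045344 -0.43008652  0.044     ] tape [ 0.72736891 -0.18066498  0.024     ] jar [0.37389586 0.01967591 0.06      ] small clip [ 0.43379234 -0.18958057  0.        ]
```

```bash
python3 -m creep '-.009 -.0115 .02 8;-.009 -.0115 .06 16;-.009 -.0115 .1 24;-.009 -.0115 .13 29.2;-.009 -.0115 .14 29.2' .07
python3 rem.py .5146 -.2567 .1925 74.8
python3 - <<'E'
from cm import *
s,im,d,c=grab("wrist");cv2.imwrite("pics/w2.png",im)
E
```

```text
time: 5.75
tcp_pos: [0.5144, -0.2534, 0.2461]
orientation: [-179.8, -0.1, 75.0]
contact_force: [-0.2, 0.5, 0.1]
gripper_width: 0.0699
gripper_force: 0.0
t 5.75 tool shift [-0.0032  0.0012  0.0536] turn 0.18 F [-0.2  0.5  0.1] tilt [-1.7979e+02 -5.0000e-02  7.4980e+01]
```

View pics/w2.png

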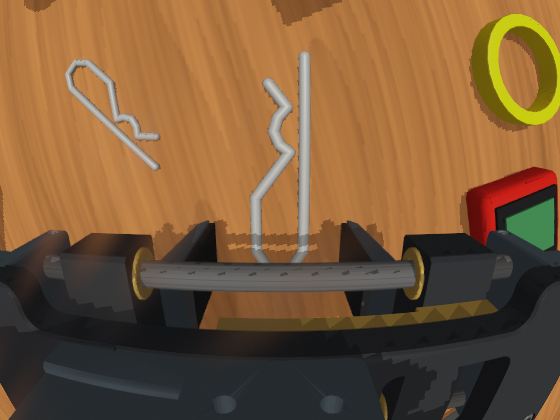

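The clip is centred between the fingers, with its sides at columns 257 and 305 and the leg parallel to the tool's x axis. I'll go down and grip.

```bash
python3 -m creep '-.001 .001 .015 0;-.002 .001 .03 0;-.003 .001 .044 0;-.003 .001 .0525 0;-.003 .001 .0525 0'
python3 rem.py .5146 -.2567 .1925 74.8
python3 -m creep '0 0 0 0;0 0 0 0;0 0 0 0;0 0 0 0;0 0 0 0' .03 50
python3 -m creep '0 0 -.01 0;0 0 -.03 0;0 0 -.06 0;0 0 -.09 0;0 0 -.11 0'
python3 - <<'E'
from cm import *
s,im,d,c=grab("wrist");cv2.imwrite("pics/w3.png",im);print(s["tcp_pos"],s["orientation"])
m,o,dr=meas(im,c,s,(225,20,345,260),h=s["tcp_pos"][2]-.191+.0025)
E
python3 rem.py .619 .070 .31 104.2
```

```text
time: 6.3
tcp_pos: [0.5148, -0.2578, 0.195]
orientation: [-179.9, -0.0, 75.0]
contact_force: [-0.2, -0.4, 0.6]
gripper_width: 0.07
gripper_force: 0.0
t 6.3 tool shift [ 0.001  -0.0004  0.0025] turn 0.22 F [-0.2 -0.4  0.6] tilt [-1.799e+02 -2.000e-02  7.502e+01]
time: 6.8
tcp_pos: [0.5152, -0.258, 0.1966]
orientation: [180.0, 0.0, 75.0]
contact_force: [-0.9, 0.3, 2.3]
gripper_width: 0.0376
gripper_force: 40.2
time: 7.3
tcp_pos: [0.5153, -0.258, 0.3089]
orientation: [179.9, 0.0, 75.0]
contact_force: [1.1, -0.2, -0.8]
gripper_width: 0.0303
gripper_force: 0.0
[ 0.51528007 -0.2580019   0.30887801] [1.79897474e+02 2.35614106e-02 7.50165274e+01]
3168 yaw 65.35 len 0.0955 lat -0.0223 0.0084 o [ 0.5258 -0.2046] head [ 0.4928 -0.2357] seat [ 0.5375 -0.1792]
t 7.35 tool shift [0.3439 0.0146 0.0011] turn -29.18 F [ 3.4 -1.2  3.6] tilt [1.7973e+02 7.0000e-02 7.5020e+01]
```

View pics/w3.png

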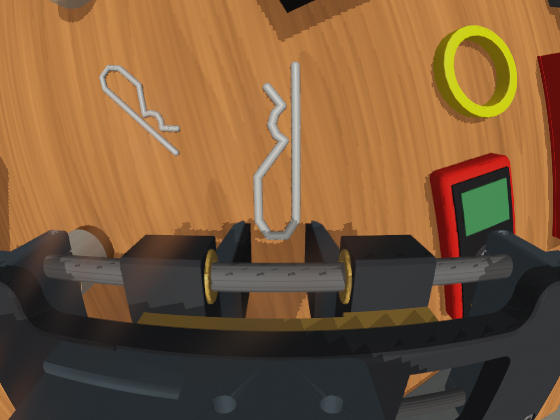

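The fingers were about 4 mm too high, because the last row had not settled, and they slipped off over the wire. The clip is still on the bench at columns 257–300. I'll measure again and go lower.

```bash
python3 -m creep '0 0 0 0;0 0 0 0' .07
python3 - <<'E'
from cm import *
s,im,d,c=grab("wrist");print(s["tcp_pos"],s["orientation"])
# the leg and mask outside the gripper only
m,o,dr=meas(im,c,s,(245,50,310,238),h=.004,thr=110)
h=o-dr*.042+np.array([-dr[1],dr[0]])*.017
import subprocess;print(subprocess.run(["python3","rem.py",*map(str,h),".1925",str(np.degrees(np.arctan2(dr[1],dr[0])))],capture_output=True,text=True).stdout)
E
```

```text
time: 7.55
tcp_pos: [0.5148, -0.2578, 0.3059]
orientation: [-180.0, -0.0, 75.0]
contact_force: [-1.0, 0.3, -0.3]
gripper_width: 0.043
gripper_force: 0.0
[ 0.51481153 -0.25776944  0.30587543] [-1.79971051e+02 -7.12249202e-03  7.50147644e+01]
3199 yaw 75.16 len 0.157 lat -0.0043 0.0375 o [ 0.5435 -0.2189] head [ 0.5163 -0.2551] seat [ 0.5506 -0.1918]
t 7.6 tool shift [0.0029 0.001  0.1129] turn -0.15 F [ 0.3 -0.1  0.4] tilt [-1.7992e+02 -2.0000e-02  7.5010e+01]
```

```bash
python3 -m creep '.001 .001 .03 0;.001 .001 .06 0;.001 .001 .09 0;.001 .001 .105 0;.001 .001 .114 0' .06
python3 -m creep '0 0 0 0;0 0 0 0;0 0 0 0'
python3 rem.py .5156 -.2560 .1925 75.1
```

```text
time: 8.1
tcp_pos: [0.5159, -0.257, 0.1907]
orientation: [-179.8, -0.0, 75.0]
contact_force: [-39.3, 18.5, 165.1]
gripper_width: 0.0599
gripper_force: 86.7
time: 8.4
tcp_pos: [0.5166, -0.2574, 0.1927]
orientation: [180.0, 0.0, 75.0]
contact_force: [1.0, 0.2, 0.9]
gripper_width: 0.06
gripper_force: 0.0
t 8.4 tool shift [ 0.0011 -0.0013  0.0002] turn -0.09 F [1.  0.2 0.9] tilt [1.7996e+02 1.0000e-02 7.5010e+01]
```

The fast descent overshot and the wrist read 165 N for a moment at the bench, which is above the 120 N limit. I can't undo that and will report it. From here on I'll go slowly near contact.

```bash
python3 -m creep '0 0 0 0;0 0 0 0;0 0 0 0;0 0 0 0;0 0 0 0' .03 50
python3 -m creep '0 0 -.005 0;0 0 -.015 0;0 0 -.03 0;0 0 -.045 0;0 0 -.06 0'
python3 -m creep '0 0 -.015 0;0 0 -.03 0;0 0 -.045 0;0 0 -.05 0;0 0 -.05 0'
python3 - <<'E'
from cm import *
s,im,d,c=grab("wrist");cv2.imwrite("pics/w4.png",im);print(s["tcp_pos"],s["orientation"])
np.savez("w4.npz",im=im,d=d,K=c["K"],T=c["tool_from_camera"],p=s["tcp_pos"],o=s["orientation"])
E
```

```text
time: 8.9
tcp_pos: [0.5164, -0.2573, 0.1924]
orientation: [180.0, 0.0, 75.0]
contact_force: [-0.7, 0.4, 3.7]
gripper_width: 0.0407
gripper_force: 50.0
time: 9.4
tcp_pos: [0.5164, -0.2573, 0.2541]
orientation: [179.9, 0.0, 75.0]
contact_force: [0.9, 0.4, -1.5]
gripper_width: 0.0408
gripper_force: 50.0
time: 9.9
tcp_pos: [0.5165, -0.2573, 0.3031]
orientation: [179.9, 0.0, 75.0]
contact_force: [0.4, 0.1, -1.4]
gripper_width: 0.0404
gripper_force: 50.0
[ 0.51650953 -0.25733005  0.30314064] [1.79922526e+02 1.87424296e-02 7.50129003e+01]
```

View pics/w4.png

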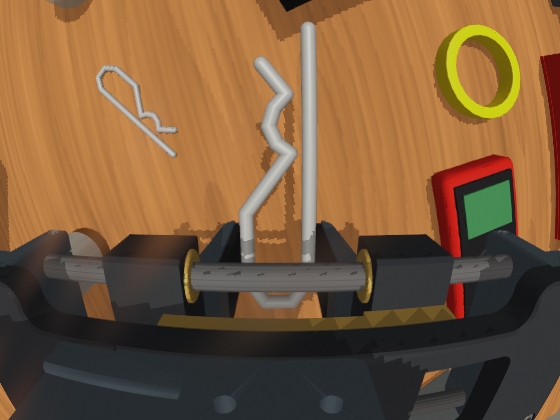

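The clip is held, with its leg tip at (308,25) and the leg running straight along the tool's x axis. Next: measure it in the tool frame, and its pitch by depth.

```bash
cat > leg.py <<'E'
from h import *
def toolray(c,u,v):
    K=c["K"];a=np.stack([(u-K[0,2])/K[0,0],(v-K[1,2])/K[1,1]],-1);t=np.linalg.norm(a,axis=-1,keepdims=True)
    return np.concatenate([a/t*np.sin(t),np.cos(t)],-1)@np.asarray(c["tool_from_camera"])[:3,:3].T
def dep(c,d,u,v):
    r=toolray(c,u,v);T=np.asarray(c["tool_from_camera"]);cz=r@T[:3,2]
    return T[:3,3]+r*(d[v.astype(int),u.astype(int)]/cz)[:,None]
def leg(im,d,c,box=(295,15,325,215),zt=.1885,thr=110):
    x0,y0,x1,y1=box;hsv=cv2.cvtColor(im,cv2.COLOR_BGR2HSV)
    m=np.zeros(im.shape[:2],np.uint8);m[y0:y1,x0:x1]=cv2.inRange(hsv,(0,0,thr),(179,60,255))[y0:y1,x0:x1]
    rows=np.arange(y0,y1);w=m.sum(1)[y0:y1]/255
    v,u=np.nonzero(m);r=toolray(c,u.astype(float),v.astype(float));T=np.asarray(c["tool_from_camera"])
    P=T[:3,3]+r*((zt-T[2,3])/r[:,2])[:,None]
    k=np.polyfit(P[:,0],P[:,1],1);print("leg: y=%.4f*x+%.4f"%tuple(k),"angle",np.degrees(np.arctan(k[0])).round(2),"tip x",P[:,0].max().round(4))
    D=dep(c,d,u.astype(float),v.astype(float));D=D[(D[:,2]>.15)&(D[:,2]<.21)];D=D[abs(D[:,1]-np.polyval(k,D[:,0]))<.0025]
    q=np.polyfit(D[:,0],D[:,2],1);print("depth: z(top) =%.4f*x+%.4f"%tuple(q),"n",len(D),"tip z",np.polyval(q,D[:,0].max()).round(4),"x max",D[:,0].max().round(4))
    return k,q
E
python3 - <<'E'
from leg import *
c=np.load("w4.npz");leg(c["im"],c["d"],dict(K=c["K"],tool_from_camera=c["T"]))
E
```

```text
leg: y=-0.0106*x+0.0176 angle -0.61 tip x 0.1241
depth: z(top) =0.0027*x+0.1856 n 1875 tip z 0.1859 x max 0.1237
```

The clip is level and its leg lies at tool y ≈ 0.017, as it should. I'll move to a hover in front of the stud.

```bash
python3 rem.py .6405 -.0834 .305 103.7
```

```text
t 9.95 tool shift [ 0.2     0.0751 -0.0027] turn -28.68 F [ 0.3  0.1 -1. ] tilt [1.7999e+02 1.0000e-02 7.5020e+01]
```

```bash
python3 -m creep '.03 .011 -.002 -6;.07 .026 -.003 -14;.11 .041 -.003 -22;.15 .056 -.003 -28.7;.18 .067 -.003 -28.7'
python3 -m creep '.01 0 0 0;.01 0 0 0;.01 0 0 0'
python3 rem.py .6405 -.0834 .305 103.7
python3 - <<'E'
from leg import *
s,im,d,c=grab("wrist");cv2.imwrite("pics/w5.png",im);print(s["tcp_pos"],s["orientation"])
np.savez("w5.npz",im=im,d=d,K=c["K"],T=c["tool_from_camera"],p=s["tcp_pos"],o=s["orientation"])
E
```

```text
time: 10.45
tcp_pos: [0.6285, -0.0986, 0.3042]
orientation: [-179.9, -0.0, 104.0]
contact_force: [0.5, -0.4, -1.1]
gripper_width: 0.041
gripper_force: 50.0
time: 10.75
tcp_pos: [0.6246, -0.0914, 0.3046]
orientation: [-179.9, -0.0, 103.7]
contact_force: [0.1, 0.6, -1.1]
gripper_width: 0.0409
gripper_force: 50.0
t 10.75 tool shift [ 0.004   0.0173 -0.0004] turn 0.01 F [ 0.1  0.6 -1.1] tilt [-1.7993e+02 -2.0000e-02  1.0371e+02]
[ 0.62459682 -0.09140439  0.30457202] [-1.79929069e+02 -2.16025797e-02  1.03709245e+02]
```

View pics/w5.png

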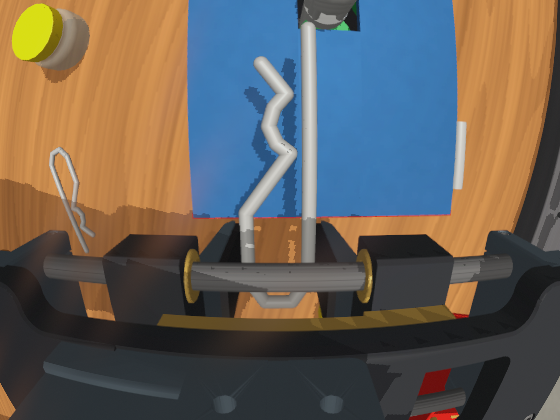

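The stud sits at the top edge, around (328,10), and the lid edges at columns 190 and 457. I'll back off 50 mm to see the whole stud and measure it with the same camera.

```bash
python3 -m creep '-.02 .005 0 0;-.045 .014 0 0;-.046 .014 0 0;-.046 .014 0 0'
cat > st.py <<'E'
from leg import *
s,im,d,c=grab("wrist");import sys;cv2.imwrite(sys.argv[1],im)
print(s["tcp_pos"].round(4),s["orientation"].round(2));R=Ro.from_euler('xyz',s["orientation"],degrees=True).as_matrix()
def W(P):return P@R.T+s["tcp_pos"]
v,u=np.nonzero(d>0);ok=(v<225);u,v=u[ok],v[ok];D=dep(c,d,u.astype(float),v.astype(float));w=W(D);col=im[v,u].astype(int)
hsv=cv2.cvtColor(im,cv2.COLOR_BGR2HSV)[v,u]
blue=(hsv[:,0]>100)&(hsv[:,0]<125)&(hsv[:,1]>100)&(abs(w[:,2]-.07)<.012)
print("lid z",np.median(w[blue,2]).round(4))
# lid at z=.07 plane by rays
r=toolray(c,u[blue].astype(float),v[blue].astype(float));T=np.asarray(c["tool_from_camera"]);zt=s["tcp_pos"][2]-.070
P=T[:3,3]+r*((zt-T[2,3])/r[:,2])[:,None]
b=np.round(P[:,0]/.004).astype(int);L=[];
for k in range(b.min()+3,b.max()-3):
    q=P[b==k,1]
    if len(q)>30:L.append((k*.004,q.min(),q.max()))
L=np.array(L);g=abs(L[:,2]-L[:,1]-.19)<.006;L=L[g]
kl=np.polyfit(L[:,0],L[:,1],1);kr=np.polyfit(L[:,0],L[:,2],1);print("lid edges tool: left",kl.round(4),"right",kr.round(4),"width",np.mean(L[:,2]-L[:,1]).round(4),"mid line",((kl+kr)/2).round(4),"rows",len(L),"near edge x",P[:,0].min().round(4))
# stud: points higher than 85 mm above bench and beyond clip tip
h=(w[:,2]>.1)&(w[:,2]<.118)&(D[:,0]>.12)&(abs(D[:,1])<.08)
Q=D[h];print("stud top n",len(Q))
if len(Q):
    print("mean",Q.mean(0).round(4),"minmax",Q.min(0).round(4),Q.max(0).round(4));cc,rad=cv2.minEnclosingCircle((Q[:,:2]*1e3).astype(np.float32));print("circle tool",np.round(cc,2),round(rad,2),"world",W(np.array([[cc[0]/1e3,cc[1]/1e3,Q[:,2].mean()]])).round(4), "pix",u[h].min(),u[h].max(),v[h].min(),v[h].max())
leg(im,d,c)
E
python3 st.py pics/w6.png
```

```text
time: 11.2
tcp_pos: [0.6496, -0.1339, 0.3051]
orientation: [-180.0, -0.0, 103.6]
contact_force: [-0.8, -0.2, -1.3]
gripper_width: 0.0405
gripper_force: 50.0
[ 0.6496 -0.1339  0.3051] [-179.99   -0.    103.6 ]
lid z 0.0691
lid edges tool: left [-0.0136 -0.0718] right [-0.0127  0.1161] width 0.188 mid line [-0.0131  0.0222] rows 23 near edge x 0.0532
stud top n 23
mean [0.122  0.015  0.1877] minmax [0.1203 0.0122 0.1871] [0.1236 0.0199 0.1895]
circle tool [121.19  16.05] 3.83 world [[ 0.6367 -0.0123  0.1174]] pix 300 315 22 27
leg: y=-0.0104*x+0.0174 angle -0.6 tip x 0.1237
depth: z(top) =0.0036*x+0.1855 n 1866 tip z 0.186 x max 0.1234
```

View pics/w6.png

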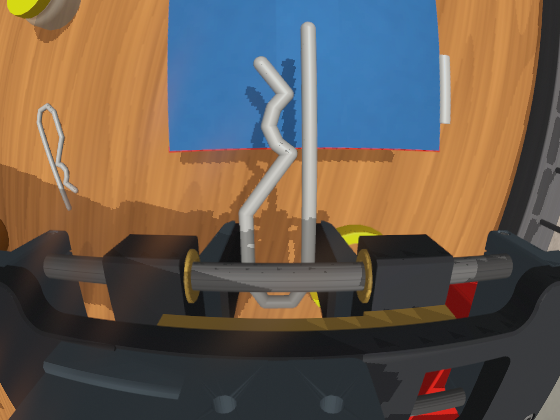

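That was the wrong way: the camera looks backward, so backing off pushed the stud out of view. The lid edges at columns 170 and 439 do give a lateral line. I'll go up and forward over the stud instead.

```bash
python3 -m creep '0 0 -.03 0;0 .002 -.07 0;.02 .004 -.1 0;.06 .004 -.1 0;.1 .004 -.1 0'
python3 -m creep '0 0 0 0;0 0 0 0;0 0 0 0'
python3 st.py pics/w7.png
```

```text
time: 11.75
tcp_pos: [0.6292, -0.0334, 0.4063]
orientation: [179.9, 0.0, 103.7]
contact_force: [-0.0, 1.1, -1.5]
gripper_width: 0.041
gripper_force: 50.0
time: 12.05
tcp_pos: [0.6299, -0.0346, 0.4052]
orientation: [-180.0, 0.0, 103.7]
contact_force: [0.7, -0.6, -1.1]
gripper_width: 0.0407
gripper_force: 50.0
[ 0.6299 -0.0346  0.4052] [-1.8000e+02  1.0000e-02  1.0371e+02]
lid z 0.0691
lid edges tool: left [-0.012  -0.0768] right [-0.0103  0.1108] width 0.1877 mid line [-0.0112  0.017 ] rows 53 near edge x -0.0313
stud top n 0
leg: y=-0.0197*x+0.0177 angle -1.13 tip x 0.1237
depth: z(top) =0.0047*x+0.1855 n 1879 tip z 0.1861 x max 0.1233
```

View pics/w7.png

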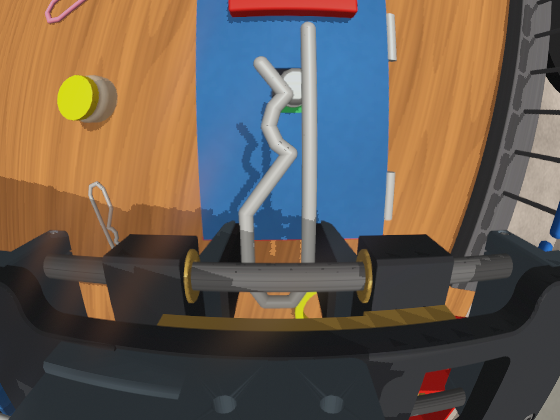

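The stud is at about (293,88), partly hidden by the leg, and the red cover spans columns 228–357. I'll shift sideways to uncover the stud and fit its top numerically.

```bash
python3 -m creep '.01 -.015 0 0;.01 -.035 0 0;.01 -.035 0 0;.01 -.035 0 0'
cat > st2.py <<'E'
from leg import *
s,im,d,c=grab("wrist");R=Ro.from_euler('xyz',s["orientation"],degrees=True).as_matrix();T=np.asarray(c["tool_from_camera"])
print(s["tcp_pos"].round(4),s["orientation"].round(2))
def plane(u,v,h):
    r=toolray(c,np.asarray(u,float),np.asarray(v,float));return T[:3,3]+r*((s["tcp_pos"][2]-h-T[2,3])/r[:,2])[:,None]
def W(P):return P@R.T+s["tcp_pos"]
hsv=cv2.cvtColor(im,cv2.COLOR_BGR2HSV)
v,u=np.nonzero(d>0);k=v<225;u,v=u[k],v[k];D=dep(c,d,u.astype(float),v.astype(float));w=W(D)
k=(abs(w[:,2]-.109)<.004)&(abs(w[:,0]-.619)<.03)&(abs(w[:,1]-.07)<.03)
P=plane(u[k],v[k],.11);cc,rad=cv2.minEnclosingCircle((P[:,:2]*1e3).astype(np.float32));print("stud top",k.sum(),"pix",u[k].min(),u[k].max(),v[k].min(),v[k].max(),"circle tool mm",np.round(cc,2),round(rad,2),"mean",P.mean(0).round(4),"world",W(np.array([[cc[0]/1e3,cc[1]/1e3,P[0,2]]])).round(4), "z",np.median(w[k,2]).round(4))
h=hsv[v,u];k=((h[:,0]<8)|(h[:,0]>172))&(h[:,1]>150)&(v<60)&(w[:,2]>.085)&(w[:,2]<.1);P=plane(u[k],v[k],.092);
if k.sum(): print("red y-range tool",P[:,1].min().round(4),P[:,1].max().round(4),"mid",((P[:,1].min()+P[:,1].max())/2).round(4),"x",P[:,0].min().round(4),P[:,0].max().round(4))
E
python3 st2.py; python3 st.py pics/w8.png | grep -E "lid|leg"
```

```text
time: 12.5
tcp_pos: [0.5938, -0.0335, 0.4054]
orientation: [180.0, 0.0, 103.6]
contact_force: [-0.9, 0.7, -0.5]
gripper_width: 0.0407
gripper_force: 50.0
[ 0.5938 -0.0335  0.4054] [1.7998e+02 1.0000e-02 1.0365e+02]
stud top 874 pix 317 352 80 115 circle tool mm [92.56 49.01] 15.31 mean [0.0927 0.0494 0.2954] world [[0.6197 0.0679 0.11  ]] z 0.1088
red y-range tool -0.0097 0.1076 mid 0.049 x 0.165 0.192
lid z 0.0691
lid edges tool: left [-0.0136 -0.0428] right [-0.0114  0.1448] width 0.1877 mid line [-0.0125  0.051 ] rows 52 near edge x -0.0318
leg: y=-0.0084*x+0.0175 angle -0.48 tip x 0.1237
```

Two independent measures agree: the stud is at tool (0.0926, 0.0494), world (0.620, 0.068). I'll back off, align and come down slowly in front of the hole.

```bash
python3 -m creep '-.03 .015 0 0;-.0614 .0335 0 0;-.0614 .0335 .03 0;-.0614 .0335 .06 0;-.0614 .0335 .08 0'
python3 -m creep '0 0 .015 0;0 0 .03 0;0 0 .04 0;0 0 .046 0;0 0 .05 0'
python3 -m creep '0 0 .004 0;0 0 .007 0;0 0 .009 0;0 0 .009 0;0 0 .009 0'
python3 rem.py .6199 .068 .264 103.6
```

```text
time: 13.1
tcp_pos: [0.6409, -0.0849, 0.323]
orientation: [-179.9, -0.0, 103.7]
contact_force: [0.3, -0.5, -1.3]
gripper_width: 0.0405
gripper_force: 50.0
time: 13.6
tcp_pos: [0.6408, -0.0845, 0.2751]
orientation: [180.0, 0.0, 103.7]
contact_force: [0.4, 0.5, -0.7]
gripper_width: 0.041
gripper_force: 50.0
time: 14.1
tcp_pos: [0.6407, -0.0845, 0.2664]
orientation: [180.0, 0.0, 103.7]
contact_force: [-0.3, -0.4, -0.8]
gripper_width: 0.0408
gripper_force: 50.0
t 14.1 tool shift [0.1531 0.0159 0.0024] turn 0.11 F [-0.3 -0.4 -0.8] tilt [1.7999e+02 1.0000e-02 1.0371e+02]
```

```bash
python3 -m creep '0 0 .001 0;0 0 .0025 0;0 0 .0025 0;0 0 .0025 0'
python3 -m creep '.004 0 0 0;.008 0 0 0;.012 0 0 0;.016 0 0 0;.02 0 0 0'
python3 -m creep '.004 0 0 0;.008 0 0 0;.01 0 0 0;.01 0 0 0'
python3 rem.py .6199 .068 .264 103.6
```

```text
time: 14.5
tcp_pos: [0.6406, -0.0845, 0.2637]
orientation: [-180.0, -0.0, 103.7]
contact_force: [0.6, 0.6, -0.8]
gripper_width: 0.041
gripper_force: 50.0
time: 15.0
tcp_pos: [0.6358, -0.0647, 0.2638]
orientation: [-180.0, -0.0, 103.7]
contact_force: [-0.1, 0.4, -1.2]
gripper_width: 0.0409
gripper_force: 50.0
time: 15.4
tcp_pos: [0.6335, -0.0551, 0.2637]
orientation: [-180.0, -0.0, 103.7]
contact_force: [0.3, 0.9, -1.8]
gripper_width: 0.0406
gripper_force: 50.0
t 15.4 tool shift [ 0.1228  0.016  -0.0003] turn 0.13 F [ 0.3  0.9 -1.8] tilt [-180.     -0.    103.73]
```

The tip is in the hole with no side force. Pushing on.

```bash
python3 -m creep '.004 0 0 0;.008 0 0 0;.012 0 0 0;.016 0 0 0;.02 -.0002 0 0'
python3 -m creep '.003 0 0 0;.006 0 0 0;.009 0 0 0;.012 0 0 0;.015 -.0002 0 0'
python3 -m creep '.003 0 0 0;.006 0 0 0;.009 0 0 0;.012 0 0 0;.012 -.0002 0 0'
python3 rem.py .6199 .068 .264 103.6
```

```text
time: 15.9
tcp_pos: [0.6285, -0.0356, 0.2637]
orientation: [-180.0, -0.0, 103.7]
contact_force: [-0.3, -0.5, -1.3]
gripper_width: 0.0407
gripper_force: 50.0
time: 16.4
tcp_pos: [0.6246, -0.0216, 0.2636]
orientation: [-180.0, 0.0, 103.7]
contact_force: [-2.8, -8.0, -1.6]
gripper_width: 0.0409
gripper_force: 50.0
time: 16.9
tcp_pos: [0.6215, -0.0093, 0.2636]
orientation: [-180.0, -0.0, 103.7]
contact_force: [-4.7, 3.0, -1.8]
gripper_width: 0.0404
gripper_force: 50.1
t 16.9 tool shift [ 0.0755  0.0168 -0.0004] turn 0.13 F [-4.7  3.  -1.8] tilt [-1.7996e+02 -3.0000e-02  1.0373e+02]
```

```bash
python3 -m creep '.002 0 0 0;.004 0 0 0;.0055 0 0 0;.0055 0 0 0'
python3 -m creep '.0005 0 0 0;.001 0 0 0;.001 0 0 0'
python3 -m creep '.0005 0 0 0;.001 0 0 0;.001 0 0 0'
python3 rem.py .6199 .068 .264 103.6
```

```text
time: 17.3
tcp_pos: [0.6205, -0.0042, 0.2637]
orientation: [180.0, -0.0, 103.7]
contact_force: [-4.7, 2.3, -0.7]
gripper_width: 0.0411
gripper_force: 50.1
time: 17.6
tcp_pos: [0.6203, -0.0035, 0.2638]
orientation: [180.0, 0.0, 103.7]
contact_force: [-2.1, 0.9, -0.9]
gripper_width: 0.0406
gripper_force: 50.1
time: 17.9
tcp_pos: [0.6202, -0.003, 0.2639]
orientation: [180.0, 0.1, 103.7]
contact_force: [-3.9, -5.2, -0.7]
gripper_width: 0.0409
gripper_force: 50.0
t 17.9 tool shift [ 0.069   0.0165 -0.0002] turn 0.13 F [-3.9 -5.2 -0.7] tilt [1.7997e+02 5.0000e-02 1.0373e+02]
```

```bash
python3 -m creep '.0005 0 0 0;.001 0 0 0;.001 0 0 0'
python3 -m creep '.0003 0 0 0;.0006 0 0 0;.0006 0 0 0;.0006 0 0 0'
python3 rem.py .6199 .068 .264 103.6; python3 st2.py
```

```text
time: 18.2
tcp_pos: [0.6201, -0.0025, 0.264]
orientation: [180.0, 0.1, 103.7]
contact_force: [-2.5, -12.8, -1.6]
gripper_width: 0.0408
gripper_force: 50.0
time: 18.6
tcp_pos: [0.6201, -0.0023, 0.264]
orientation: [180.0, 0.1, 103.7]
contact_force: [-1.6, -17.5, -1.4]
gripper_width: 0.0406
gripper_force: 50.0
t 18.6 tool shift [ 0.0683  0.0165 -0.0001] turn 0.14 F [ -1.6 -17.5  -1.4] tilt [1.7995e+02 1.4000e-01 1.0374e+02]
[ 0.6201 -0.0023  0.264 ] [1.7995e+02 1.4000e-01 1.0374e+02]
stud top 3572 pix 282 351 88 158 circle tool mm [69.46 16.92] 14.71 mean [0.0694 0.0167 0.154 ] world [[0.6202 0.0689 0.1098]] z 0.1088
```

The clip is home: the stud is at tool (69.5, 16.9) mm and the seat at (70, 17). Now the gentle tug.

```bash
python3 -m creep '-.002 0 0 0;-.004 0 0 0;-.005 0 0 0;-.0055 0 0 0;-.0055 0 0 0'
python3 st2.py
```

```text
time: 19.15
tcp_pos: [0.6207, -0.0061, 0.2635]
orientation: [-180.0, -0.0, 103.7]
contact_force: [-4.7, 2.5, -0.7]
gripper_width: 0.0406
gripper_force: 50.1
[ 0.6207 -0.0061  0.2635] [-1.7996e+02 -4.0000e-02  1.0372e+02]
stud top 3577 pix 283 353 81 150 circle tool mm [72.46 16.87] 14.68 mean [0.0727 0.0171 0.1535] world [[0.6198 0.0683 0.11  ]] z 0.1088
```

```bash
python3 -m creep '-.0005 0 0 0;-.001 0 0 0;-.001 0 0 0;-.001 0 0 0'
python3 -m creep '.002 0 0 0;.004 0 0 0;.0055 0 0 0;.0065 0 0 0;.0065 0 0 0'
python3 st2.py
```

```text
time: 19.6
tcp_pos: [0.621, -0.0071, 0.2635]
orientation: [-180.0, -0.0, 103.7]
contact_force: [-4.5, 2.9, -0.5]
gripper_width: 0.0408
gripper_force: 50.1
time: 20.1
tcp_pos: [0.62, -0.0021, 0.264]
orientation: [180.0, 0.2, 103.8]
contact_force: [-3.2, -16.7, -1.2]
gripper_width: 0.0405
gripper_force: 50.0
[ 0.62   -0.0021  0.264 ] [1.7997e+02 1.5000e-01 1.0377e+02]
stud top 3593 pix 283 351 89 158 circle tool mm [69.15 16.82] 14.67 mean [0.0693 0.0168 0.154 ] world [[0.62   0.0687 0.1098]] z 0.1088
```

```bash
python3 -m creep '-.0005 0 .0004 0;-.0005 0 .0008 0;-.0005 0 .0012 0;-.0005 0 .0012 0'
python3 -m creep '0 0 0 0;0 0 0 0;0 0 0 0;0 0 0 0' .06
python3 -m creep '0 0 -.005 0;0 0 -.015 0;0 0 -.03 0;0 0 -.05 0;0 0 -.07 0'
python3 -m creep '0 0 -.03 0;0 0 -.05 0;0 0 -.05 0'
python3 - <<'E'
from leg import *
s,im,d,c=grab("wrist");cv2.imwrite("pics/end.png",im);np.savez("end.npz",im=im,d=d,K=c["K"],T=c["tool_from_camera"],p=s["tcp_pos"],o=s["orientation"])
E
python3 st2.py
```

```text
time: 20.55
tcp_pos: [0.62, -0.0024, 0.2628]
orientation: [180.0, 0.1, 103.7]
contact_force: [-3.1, -13.4, 1.1]
gripper_width: 0.0408
gripper_force: 50.0
time: 20.95
tcp_pos: [0.62, -0.0014, 0.2627]
orientation: [180.0, 0.0, 103.7]
contact_force: [-0.2, 0.3, -0.3]
gripper_width: 0.0601
gripper_force: 0.0
time: 21.45
tcp_pos: [0.6198, -0.0015, 0.3345]
orientation: [180.0, 0.0, 103.7]
contact_force: [-0.2, 0.3, 0.5]
gripper_width: 0.06
gripper_force: 0.0
time: 21.75
tcp_pos: [0.6205, -0.0015, 0.3869]
orientation: [179.7, 0.1, 103.7]
contact_force: [0.4, 0.5, -0.3]
gripper_width: 0.0603
gripper_force: 0.0
[ 0.62   -0.0015  0.3849] [1.7981e+02 5.0000e-02 1.0371e+02]
stud top 1026 pix 279 315 107 143 circle tool mm [68.17 16.45] 14.9 mean [0.0683 0.0162 0.2749] world [[0.6208 0.0686 0.11  ]] z 0.1087
red y-range tool -0.0435 0.0743 mid 0.0154 x 0.1411 0.1675
```

View pics/end.png

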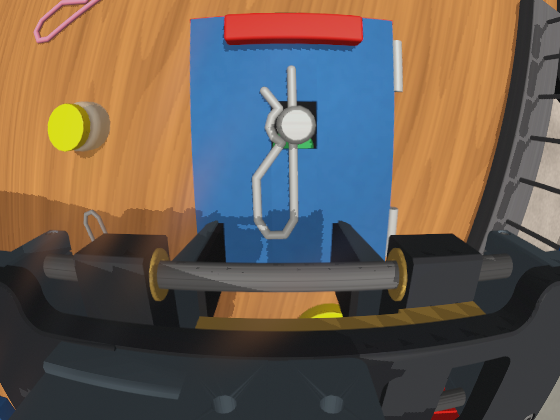

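The picture shows the leg through the stud, with its tip at (291,67) beyond the stud at (295,125). The bent leg is closed around the stud and the loop lies flat. One numeric check before hand-in.

Run:
```python
from h import *
c=np.load("end.npz");s=dict(tcp_pos=c["p"],orientation=c["o"]);cc=dict(K=c["K"],tool_from_camera=c["T"])
S=np.array([.6202,.0686]);y=np.array([-.246,.969]);x=np.array([.969,.246])
for n,u,v in(("tip",291,66),("back",278,238)):
    q=wristplane(cc,s,u,v,.074)[:2]-S;print(n,"box x,y",(q@x).round(4),(q@y).round(4))
```

```text
tip box x,y -0.0014 0.0531
back box x,y -0.0143 -0.1061
```

```bash
python3 -c "
from workcell import bot
print(bot.hand_in())"
```

```text
the job is handed in; nothing more can be done
None
```

The job is handed in with the lid shut and the clip fully home, tug-tested and let go, but during the grasp descent the wrist briefly read about 165 N against the bench, over the 120 N limit, so the run may be judged a fail.

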